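Run the mould vibrating table

ROBOT

A 7-joint arm with a two-finger parallel gripper is mounted at the origin on the work surface. World frame = base frame: x ahead of the robot, y to its left, z up, the work surface at z = 0. Lengths are in m, angles in rad, forces in N, time in s.
With the tool pointing down it reaches from about 0.35 to 0.9 m from the base axis. Payload 8.1 kg.
Tool frame: the origin (TCP) lies on the centre line of the jaws, within the pads' length; the fingertips stand 14 mm ahead of it and the grasp point (between the pads) lies 5 mm behind it; z points along the fingers, y is the line along which they close (so a half turn about z gives the same grasp; the last joint's range is limited). The gripper opens to 92 mm and grips with 3 to 60 N. Pads are 19 mm wide; open, the fingers measure 130 mm over their backs; the gripper's body (75 mm by 190 mm) begins 47 mm behind the grasp point.
Start: joints at [1.035, 0.434, 0.025, 1.573, -0.012, 1.134, -0.075], TCP at [0.262, -0.567, 0.241] pointing down, gripper open.
Joint ranges: [-2.62, 2.62], [-0.44, 2.09], [-1.27, 1.32], [0.08, 2.57], [-1.32, 4.46], [0.12, 2], [-2.74, 2.74]. Speed limits (rad/s): [2.22, 2.22, 3.01, 3.01, 3.14, 3.14, 3.14].

INTERFACE

Orientations are given as a unit quaternion [x, y, z, w].
In Python, from cell import manip, capture, ticket, finder gives the robot as it stands.
- The arm moves only by the tool play_rows, never from a script. Its argument "commands" is text: rows parted by semicolons, each of 5 numbers parted by spaces: the shift along the tool's x, y, z in mm, then the turn about the tool's z in degrees, then the closure, from -1 (fully open) to 1 (shut). A call has exactly 5 rows; each row is the pose to reach, as a shift and turn from the pose commanded when the call began, along the tool's axes at that moment; what a row does not reach only later rows make up. A row lasts 1/12 s, in which the tool goes at most 41.7 mm and 7.16 degrees, less where a joint would pass 70% of its speed; a pose out of reach is approached as far as the arm can. A call with a gripper value outside its range is refused whole. The fingers move at their own pace and stop on an object; "newtons" is the grip in N (left out, the last holds). Time passes only in rows, so rows that repeat a pose let the fingers close, or fill a call up. It gives the time, the measured TCP pose, the force, the opening and the grip force at its end, in the units of the state.
- manip.get_obs(): the state, without advancing time (a new reading comes with each control period).
- capture(name): name is "scene" or "top"; returns a dict with "frame" (480x640x3 uint8, blue, green, red), "vfov" (degrees; the focal length in pixels is half the picture's height over the tangent of half this angle, whatever the lens; pixels are square), "cx", "cy" (the principal point, pixels), "k1" (the pictures are not rectified: a ray, as slopes to the right and down, at radius r is drawn at 1 + k1 r^2 times it, then the intrinsics apply), "R" (3x3) and "t" (3): a world point X has camera coordinates R X + t. Camera axes: x right, y down, z forward; pixel columns grow to the right and rows downward; lengths in m; the calibration is good to about 2 mm. A picture is of the moment at which its call begins. There is no depth.
- ticket.sign_off(): hands the job in; it is judged then, once.
Trained networks look in the newest picture that a camera, given by its name, has taken for a name from the list of things; names that differ only in an ending like _2 or _b are one class to them, and where a whole thing is asked for, a point or a joint stands for the part that bears it (a point fixed in the world has none). Each returns a list of dicts, best first, with "confidence" (0 to 1); they miss things now and then, are a little off and sometimes report something else, mostly with a low value. They report only what shows in the picture. A call takes as long as a camera call.
- finder.boxes_of(query, camera): "bbox" ([left, top, right, bottom] as shares, 0 to 1, of the picture: columns of its width, rows of its height, round what is visible of it).
- finder.mark_of(query, camera): "centre" ([column, row] as shares, 0 to 1, of the picture: columns of its width, rows of its height: a listed point, or the origin of a listed thing).
The state is a dict: "t": time; "joint_pos": joint angles; "dq": joint speeds; "joint_efforts": joint torques, N m; "position": TCP position; "tool_rot": TCP orientation; "force": force on the tool from outside, world axes, zero at the start; "torque": the same for the moment, N m; "grip_width": finger opening in m; "grasp_force": force on a finger pad.
Only numpy, scipy, OpenCV 4.12 (cv2) and the standard library are available. Lean on these libraries where they do the work, as an engineer would, in place of code of your own. Each camera call takes 0.05 s, during which the arm holds its last target. There are 200 camera calls.

TASK

Shake the air out of the filled chocolate mould on the vibrating table. First turn the round intensity knob until the line on its skirt lines up with the small brass preset tab beside its scale, leaving the tab where it is; then turn the winged spring-return dial clockwise past its first two clicks to the third and hold it there against its spring. The table runs only while the dial is held, so finish with the robot's fingers still holding it at the third click, the knob still on the tab, and the mould, bowl and tray not pushed about.

Things in the scene. Friction and masses are not known exactly. Their poses are not given: they have to be found in the camera images.
- machine: white vibrating table, 300 (x) x 380 (y) mm, fixed. Origin: centre of its underside, on the bench; front (-x) towards the robot. Along the front a console, 120 mm deep, flat top 75 mm above the bench, carries the knob's and the dial's modules side by side, 170 mm apart, either one on the left, 90 mm in front of the origin. Behind it a steel plate, top 68 mm above the bench, carries the mould
- knob (a joint): knob angle, rad, growing CLOCKWISE seen from above, 0 to 4.5. Black intensity knob, vertical axis: skirt 60 mm across, top 12 mm above the console top; on it a round grip 40 mm across, its flat top 44 mm above the console top. A white line on skirt and top is its pointer. Light friction (0.04 N m): stays where left
- knob_grip (a point): point on the knob's axis, 32 mm above the console top and 12 mm below the knob's top: the height to grip. Its x axis points along the pointer line, z up; turns with the knob
- knob_mark (a point): point on the pointer line produced, 34 mm from the knob's axis, 10 mm above the console top; turns with the knob
- tab (a joint): angle of the preset tab about the knob's axis, on the same scale and zero as knob (equal values = lined up). Must not be moved
- tab_mark (a point): inner end of the preset tab, 34 mm from the knob's axis, 10 mm above the console top. The tab is a brass block 14 mm (radial) x 6 x 4 mm on the aluminium scale disc (96 mm across, 6 mm thick), 33 to 47 mm from the knob's axis, its top 11 mm above the console top, stiff to turn
- dial (a joint): dial angle, rad, growing CLOCKWISE seen from above. Rest 0; clicks at 0.4 (one dot), 0.8 (two dots), 1.2 (three dots, the third); hard stop at 1.3. Let go, a spring drives it back to 0 from anywhere: 0.12 N m at rest, 0.22 N m at the third click; each click adds or takes up to 0.06 N m
- dial_base: aluminium disc, 96 mm across, under the dial, with a tick at the rest position and one, two and three black dots at the clicks. Origin: on the dial's axis, at the console top; fixed, z up
- dial_grip (a point): point on the dial's vertical axis, 37 mm above the console top. Grey dial: disc 56 mm across, top 14 mm above the console top, with an upright straight wing 14 mm wide, its top 48 mm above the console top, from 18 mm behind the axis to 55 mm in front of it. Site x axis points along the wing to its long end, z up; turns with the dial
- dial_tip (a point): end of the wing's long side, 55 mm from the axis, same height as dial_grip; turns with the dial
- mould: clear mould filled with chocolate, 135 x 275 x 16 mm, 0.6 kg, loose on the steel plate. Origin: centre of its underside. Bystander
- bowl: steel bowl, 130 mm across, 60 mm high, loose on the bench left of the table. Origin: centre of its underside. Bystander
- tray: light wooden frame tray of chocolates, 300 x 200 x 30 mm, loose on the bench right of the table. Origin: centre of its underside. Bystander

How it is judged:
On the way, in this order (a step that is already met when the one before it is completed fails the run):
1. the knob's pointer rests on the preset tab (distance between knob_mark and tab_mark below 0.0045 m and velocity of joint knob between -0.1 and 0.1 rad/s), for 0.4 s.
2. the dial is held at its third click (value of joint dial between 1.06 and 1.34 rad and contact force between the fingers and dial above 1 N), for 0.5 s.
At the end, for the whole second after the job is handed in: The fingers hold the dial (contact above 1 N) at the third click (1.06 to 1.34 rad), still (under 0.2 rad/s), and the knob's pointer mark lies within 4.5 mm (about 7.5 degrees) of the preset tab's mark (all of step 2 and distance between knob_mark and tab_mark below 0.0045 m and velocity of joint dial between -0.2 and 0.2 rad/s); the arm keeps its last pose, push and grip.
It fails at once if the preset tab was moved by more than 3 mm (distance of tab_mark from where it was at the start of the episode above 0.003 m).
It fails at once if the mould was pushed by more than 10 mm (distance of mould from where it was at the start of the episode above 0.01 m).
It fails at once if the bowl or tray was pushed by more than 20 mm (distance of any of bowl, tray from where it was at the start of the episode above 0.02 m).
It also fails if it takes over 54 s, if anything falls off the work surface, if the arm or the gripper's body presses on something with over 40 N, if the wrist force passes 120 N, or if a joint passes its speed limit or range.

## Working session

There is one attempt and no reset: what is moved stays moved. The work goes in short steps, Python scripts to look and compute and a tool call to move; the robot and the scene stay as the last step left them, time stands still between calls to the robot, and variables do not carry over. Pictures are saved under pics/ and viewed, at most 10 in all, crops included, and the job is handed in when it is done.

Besides the shell and the picture viewer there is one more tool, called after "Call:" as name(argument=value, ...), one argument or row to a line, values as JSON. play_rows: Moves the arm, as the interface text tells. Its arguments: {"type":"object","properties":{"commands":{"type":"string"},"newtons":{"type":"number"}},"required":["commands"]}

```bash
ls; mkdir -p pics
cat > h.py <<'E'
import numpy as np, cv2
from cell import manip, capture, ticket, finder
from scipy.optimize import least_squares
def K(c):
    f=240/np.tan(np.radians(c["vfov"])/2); return f
def ray(c,px):
    f=K(c); d=np.array([(px[0]-c["cx"])/f,(px[1]-c["cy"])/f]); s=d.copy()
    for _ in range(30): s=d/(1+c["k1"]*(s@s))
    R=np.array(c["R"]);t=np.array(c["t"])
    v=R.T@np.array([s[0],s[1],1]); return -R.T@t, v/np.linalg.norm(v)
def proj(c,X):
    p=np.array(c["R"])@np.array(X)+np.array(c["t"]); s=p[:2]/p[2]; s=s*(1+c["k1"]*(s@s)); return s*K(c)+[c["cx"],c["cy"]]
def atz(c,px,z):
    o,v=ray(c,px); return o+v*(z-o[2])/v[2]
def tri(r):
    A=sum(np.eye(3)-np.outer(v,v) for o,v in r); b=sum((np.eye(3)-np.outer(v,v))@o for o,v in r)
    X=np.linalg.solve(A,b); return X,max(np.linalg.norm(np.cross(X-o,v)) for o,v in r)
E
cat > look.py <<'E'
from h import *
C={n:capture(n) for n in("scene","top")}
for n in C: cv2.imwrite(f"pics/{n}0.png",C[n]["frame"]); print(n,-np.array(C[n]["R"]).T@C[n]["t"],C[n]["vfov"])
for q in["knob_grip","knob_mark","tab_mark","dial_base","dial_grip","dial_tip","mould","bowl","tray","machine"]:
    r=[]
    for n in C:
        m=finder.mark_of(q,n)
        if m:
            p=np.array(m[0]["centre"])*[640,480]; r.append(ray(C[n],p)); print(q,n,p.round(1),round(m[0]["confidence"],2),[ (np.array(k["centre"])*[640,480]).round() for k in m[1:3]])
    if len(r)==2: X,e=tri(r); print("   ",X.round(4),round(e,4))
o=manip.get_obs(); print(o)
E
python3 look.py
```

```text
pics
scene [ 1.49853907 -0.2974425   0.74516751] 43.78602907943671
top [0.52703266 0.00788033 0.88649224] 57.52104687018127
knob_grip scene [245.4 246.5] 0.66 []
knob_grip top [404.4 254.5] 0.89 []
    [ 0.5655 -0.1304  0.1005] 0.0043
knob_mark scene [235.6 242.6] 0.93 []
knob_mark top [406.4 273. ] 0.87 []
    [ 0.5312 -0.139   0.0888] 0.0004
tab_mark top [389.8 271.9] 0.6 []
dial_base scene [328.1 242.3] 0.59 []
dial_base top [404.9 258.5] 0.66 [array([308., 264.])]
    [ 0.5913 -0.0541  0.1282] 0.083
dial_grip scene [329.1 225. ] 0.95 []
dial_grip top [309.3 256.8] 0.7 []
    [0.5638 0.0401 0.1121] 0.004
dial_tip scene [306.  216.9] 0.8 []
dial_tip top [325.  284.6] 0.9 []
    [0.5134 0.0109 0.1075] 0.0017
mould scene [318.6 297.6] 0.89 []
mould top [344.  175.9] 0.7 []
    [ 0.7178 -0.0302  0.0663] 0.0001
bowl scene [413.4 253. ] 0.76 [array([125., 317.])]
bowl top [205.1 261.2] 0.75 []
    [ 0.5601  0.2491 -0.0035] 0.0063
tray scene [125.3 317.3] 0.57 []
tray top [511.6 245.9] 0.88 []
    [ 0.5831 -0.3732  0.0025] 0.002
machine top [348.7 215.8] 0.73 [array([389., 271.])]
{'t': 1.1, 'joint_pos': array([ 1.03538316,  0.43449133,  0.02497376,  1.57319041, -0.01157865,
        1.13402342, -0.07510395]), 'dq': array([-3.96487794e-04,  6.76337128e-05,  3.02155856e-04, -1.06710147e-04,
       -6.23810007e-04, -1.16228777e-03,  2.19829425e-03]), 'joint_efforts': array([-3.64613552e-04, -6.67680645e+01,  9.83954072e-01, -3.14802003e+01,
       -6.07824815e-02,  3.26199224e-02, -2.81713272e-05]), 'position': array([ 0.2621285 , -0.56738468,  0.24075064]), 'tool_rot': array([ 9.76681339e-01,  2.14694113e-01, -4.92870390e-06,  1.83697299e-05]), 'force': array([-0.5095078 ,  0.9468124 , -0.89886075]), 'torque': array([-0.03395786,  0.0190487 , -0.01851283]), 'grasp_force': 0.0, 'grip_width': 0.09186972227684445}
```

Run:
```python
import cv2
t=cv2.imread("pics/top0.png")[210:320,255:455]; s=cv2.imread("pics/scene0.png")[190:290,200:360]
cv2.imwrite("pics/a.png",cv2.resize(t,None,fx=4,fy=4,interpolation=cv2.INTER_CUBIC))
cv2.imwrite("pics/b.png",cv2.resize(s,None,fx=5,fy=5,interpolation=cv2.INTER_CUBIC))
```

```text
(no output)
```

View pics/a.png

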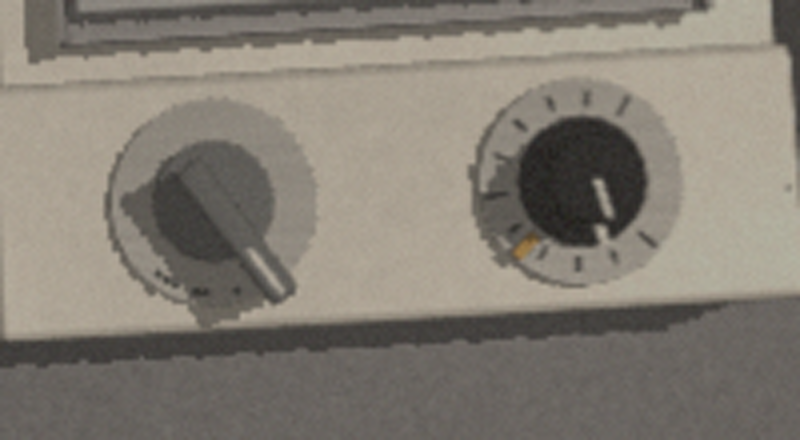

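View pics/b.png

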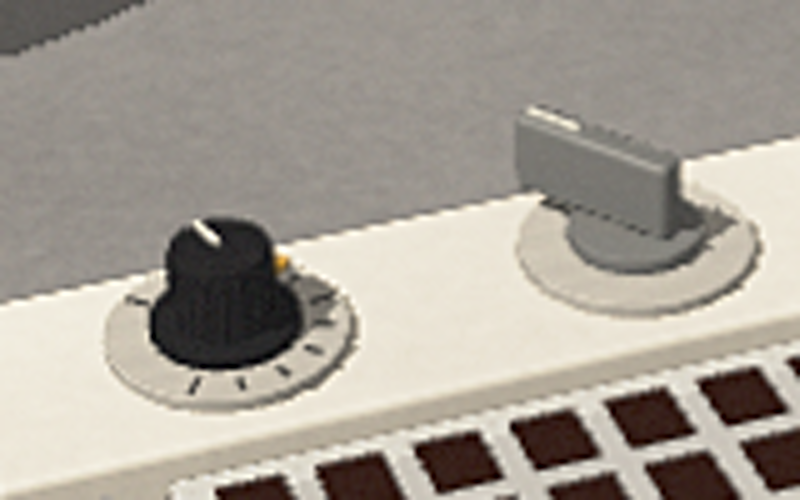

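```bash
cat > m.py <<'E'
from h import *
c=capture("top"); s=capture("scene")
P=lambda u,v:np.array([255+(u+.5)/4-.5,210+(v+.5)/4-.5])
S=lambda u,v:np.array([200+(u+.5)/5-.5,190+(v+.5)/5-.5])
D=atz(c,P(213,202),.081);Kn=atz(c,P(579,182),.081)
print("top disc D,K",D,Kn,np.linalg.norm(D-Kn),np.degrees(np.arctan2(*(D-Kn)[:2]))) 
D2=atz(s,S(638,253),.081);K2=atz(s,S(231,334),.081); print("scene",D2,K2)
kt=atz(c,P(583,180),.119); print("knob top",kt)
for nm,(u,v),z in[("tab in",(534,239),.085),("tab c",(527,247),.0855),("line skirt",(602,234),.087),("line top out",(608,215),.119),("line top in",(598,182),.119),("tip",(280,291),.123),("wing back",(185,172),.123)]:
    X=atz(c,P(u,v),z); ref=D if nm in("tip","wing back") else Kn
    d=X-ref; print(nm,X.round(4),"r",np.hypot(*d[:2]).round(4),"ang",np.degrees(np.arctan2(d[1],d[0])).round(1))
# tri of discs
for a,b in((P(213,202),S(638,253)),(P(579,182),S(231,334)),(P(583,180),S(220,236)),(P(608,215),S(194,223)),(P(280,291),S(530,108))): print(tri([ray(c,a),ray(s,b)]))
E
python3 m.py
```

```text
top disc D,K [0.55789266 0.04017889 0.081     ] [ 0.56427436 -0.12876574  0.081     ] 0.1690651123842038 -2.1632567639041134
scene [0.57061627 0.03829632 0.081     ] [ 0.57279041 -0.12815349  0.081     ]
knob top [ 0.56336657 -0.12410905  0.119     ]
tab in [ 0.5383 -0.1067  0.085 ] r 0.0341 ang 139.6
tab c [ 0.5347 -0.1033  0.0855] r 0.039 ang 139.3
line skirt [ 0.54   -0.1377  0.087 ] r 0.0258 ang -159.9
line top out [ 0.5478 -0.1347  0.119 ] r 0.0175 ang -160.2
line top in [ 0.5624 -0.1307  0.119 ] r 0.0027 ang -134.4
tip [0.5171 0.0099 0.123 ] r 0.0509 ang -143.4
wing back [0.5696 0.0506 0.123 ] r 0.0157 ang 41.6
(array([0.55854688, 0.04153231, 0.07254298]), np.float64(0.001065383915816563))
(array([ 0.56491577, -0.12819429,  0.07586681]), np.float64(0.0014811619650611284))
(array([ 0.56289996, -0.12574329,  0.11922398]), np.float64(0.0017138998937407026))
(array([ 0.54789637, -0.13464239,  0.11790933]), np.float64(0.0002734726178366802))
(array([0.51719335, 0.01031141, 0.12330177]), np.float64(0.0004626181162454805))
```

```bash
cat > go.py <<'E'
import sys
from h import *
from scipy.spatial.transform import Rotation as Ro
def to(x,y,z,yaw=None):
    o=manip.get_obs(); R=Ro.from_quat(o["tool_rot"]).as_matrix(); d=R.T@(np.array([x,y,z])-o["position"])*1000
    cy=np.degrees(np.arctan2(R[1,0],R[0,0])); tr=0 if yaw is None else (cy-yaw+180)%360-180
    print("t",round(o["t"],2),"pos",o["position"].round(4),"yaw",cy.round(1),"j7",np.degrees(o["joint_pos"][6]).round(1),"shift",d.round(1),"turn",round(tr,1),"F",o["force"].round(1),"w",round(o["grip_width"],4))
if __name__=="__main__": to(*map(float,sys.argv[1:]))
E
python3 go.py .5637 -.1268 .16 24.8
```

```text
t 1.2 pos [ 0.2621 -0.5674  0.2407] yaw 24.8 j7 -4.3 shift [ 458.6 -273.6   80.7] turn -0.0 F [-0.4 -0.2  0.9] w 0.092
```

Call:
play_rows(
  commands="31 -18 0 0 -1;62 -36 0 0 -1;93 -54 0 0 -1;124 -72 0 0 -1;155 -90 0 0 -1",
  newtons=25,
)

```text
t: 1.62
position: [0.3658, -0.4193, 0.2409]
tool_rot: [0.977, 0.215, 0.0, 0.0]
force: [1.3, -0.6, 0.1]
grip_width: 0.0915
grasp_force: 0.0
```

Call:
play_rows(
  commands="31 -18 0 0 -1;62 -36 0 0 -1;93 -54 0 0 -1;124 -72 0 0 -1;155 -90 0 0 -1",
)

```text
t: 2.03
position: [0.4689, -0.2725, 0.241]
tool_rot: [0.977, 0.215, 0.0, 0.0]
force: [0.5, -0.5, 0.3]
grip_width: 0.0919
grasp_force: 0.0
```

```bash
python3 go.py .5637 -.1268 .16 24.8
```

```text
t 2.03 pos [ 0.4689 -0.2725  0.241 ] yaw 24.8 j7 -42.9 shift [147.2 -92.5  81. ] turn -0.0 F [ 0.5 -0.5  0.3] w 0.0919
```

Call:
play_rows(
  commands="37 -23 20 0 -1;74 -46 40 0 -1;110 -69 60 0 -1;147 -92 81 0 -1;147 -92 81 0 -1",
)

```text
t: 2.45
position: [0.5643, -0.1241, 0.1581]
tool_rot: [0.976, 0.217, 0.0, -0.001]
force: [-1.0, 0.4, 0.3]
grip_width: 0.0915
grasp_force: 0.0
```

```bash
python3 go.py .5637 -.1268 .107 24.8
python3 - <<'E'
from h import *
for n in("top","scene"):
    c=capture(n); p=proj(c,[.5637,-.1268,.12]).astype(int); f=c["frame"][p[1]-75:p[1]+75,p[0]-75:p[0]+75]
    cv2.imwrite(f"pics/c_{n}.png",f); 
a=np.hstack([cv2.imread("pics/c_top.png"),cv2.imread("pics/c_scene.png")]); cv2.imwrite("pics/c.png",cv2.resize(a,(800,400)))
E
```

```text
t 2.45 pos [ 0.5643 -0.1241  0.1581] yaw 25.0 j7 -62.5 shift [-1.7  2.3 51.1] turn 0.2 F [-1.   0.4  0.3] w 0.0915
```

View pics/c.png

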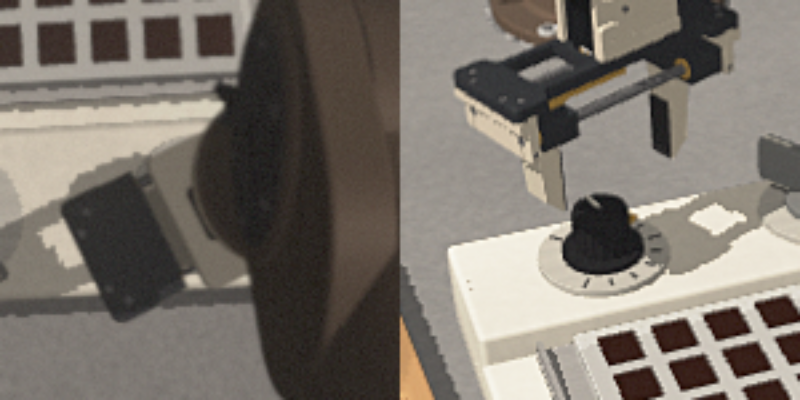

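The left (top) view is covered by the arm; the right (scene) view shows the open fingers either side of and above the knob at about (605,230). I'm descending.

Call:
play_rows(
  commands="-1 1 15 0 -1;-2 2 32 0 -1;-2 2 51 0 -1;-2 2 51 0 -1;-2 2 51 0 1",
)

```text
t: 2.97
position: [0.5612, -0.1322, 0.1086]
tool_rot: [0.977, 0.214, -0.001, -0.0]
force: [0.6, 0.7, 1.2]
grip_width: 0.0884
grasp_force: 0.0
```

Call:
play_rows(
  commands="0 0 0 0 1;0 0 0 0 1;0 0 0 0 1;0 0 0 0 1;0 0 0 0 1",
)

```text
t: 3.38
position: [0.5623, -0.1315, 0.1093]
tool_rot: [0.977, 0.215, 0.0, 0.0]
force: [0.2, -0.7, 0.3]
grip_width: 0.0562
grasp_force: 0.0
```

```bash
python3 go.py .5637 -.1268 .107 -35
```

```text
t 3.38 pos [ 0.5623 -0.1315  0.1093] yaw 24.8 j7 -62.7 shift [ 3.3 -3.7  2.3] turn 59.8 F [ 0.2 -0.7  0.3] w 0.0562
```

Call:
play_rows(
  commands="3 -4 1 0 0.1;3 -4 1 0 1;3 -4 1 0 1;3 -4 1 0 1;3 -4 1 0 1",
)

```text
t: 3.8
position: [0.5648, -0.1291, 0.1081]
tool_rot: [0.977, 0.214, 0.001, 0.002]
force: [6.9, -8.6, -4.2]
grip_width: 0.0396
grasp_force: 25.0
```

```bash
python3 go.py .5637 -.1268 .107 -35
```

```text
t 3.8 pos [ 0.5648 -0.1291  0.1081] yaw 24.7 j7 -63.3 shift [-0.  -2.5  1.1] turn 59.7 F [ 6.9 -8.6 -4.2] w 0.0396
```

Call:
play_rows(
  commands="0 2 0 6 1;0 2 0 12 1;0 2 0 18 1;0 2 0 24 1;0 2 0 30 1",
)

```text
t: 4.22
position: [0.5649, -0.1294, 0.108]
tool_rot: [0.999, -0.048, 0.001, 0.001]
force: [3.5, -5.2, -1.5]
grip_width: 0.0396
grasp_force: 25.0
```

Call:
play_rows(
  commands="0 0 0 6 1;0 0 0 12 1;0 0 0 18 1;0 0 0 24 1;0 0 0 30 1",
)

```text
t: 4.63
position: [0.5649, -0.1296, 0.108]
tool_rot: [0.952, -0.305, 0.001, 0.0]
force: [2.7, -5.4, -1.8]
grip_width: 0.0395
grasp_force: 25.0
```

Call:
play_rows(
  commands="0 0 0 0 1;0 0 0 0 1;0 0 0 0 1;0 0 0 0 1;0 0 0 0 1",
)

```text
t: 5.05
position: [0.5649, -0.1296, 0.108]
tool_rot: [0.953, -0.303, 0.001, 0.0]
force: [3.8, -4.7, -1.9]
grip_width: 0.0393
grasp_force: 25.0
```

```bash
python3 go.py .5644 -.1290 .16 -35
```

```text
t 5.05 pos [ 0.5649 -0.1296  0.108 ] yaw -35.2 j7 -113.2 shift [ -0.6  -0.2 -52. ] turn -0.2 F [ 3.8 -4.7 -1.9] w 0.0393
```

Call:
play_rows(
  commands="0 0 0 0 -1;0 0 0 0 -1;0 0 0 0 -1;0 0 0 0 -1;0 0 -20 0 -1",
)

```text
t: 5.47
position: [0.5615, -0.1275, 0.1248]
tool_rot: [0.953, -0.302, -0.003, 0.0]
force: [-0.7, 0.3, -0.2]
grip_width: 0.068
grasp_force: 0.0
```

Call:
play_rows(
  commands="0 0 -35 0 -1;0 0 -65 -6 -1;-33 -20 -90 -12 -1;-65 -40 -105 -18 -1;-97 -60 -105 -24 -1",
)

```text
t: 5.88
position: [0.5204, -0.023, 0.2361]
tool_rot: [0.995, -0.096, 0.003, -0.0]
force: [1.1, 1.1, -0.2]
grip_width: 0.0917
grasp_force: 0.0
```

```bash
python3 go.py .45 .15 .23 38
```

```text
t 5.88 pos [ 0.5204 -0.023   0.2361] yaw -11.0 j7 -104.2 shift [-102.2 -156.4    5.7] turn -49.0 F [ 1.1  1.1 -0.2] w 0.0917
```

Call:
play_rows(
  commands="-20 -31 0 -7 -1;-40 -62 0 -14 -1;-61 -93 0 -21 -1;-82 -125 0 -28 -1;-102 -156 0 -35 -1",
)

```text
t: 6.3
position: [0.4481, 0.1512, 0.233]
tool_rot: [0.978, 0.209, 0.0, -0.0]
force: [0.7, 1.4, 0.1]
grip_width: 0.0921
grasp_force: 0.0
```

```bash
cat > chk.py <<'E'
from h import *
import sys
c=capture("top"); s=capture("scene"); cv2.imwrite(f"pics/full{sys.argv[1]}.png",c["frame"])
p=proj(c,[.5649,-.1296,.081]).round().astype(int); print(p)
f=c["frame"][p[1]-40:p[1]+40,p[0]-40:p[0]+40]; q=proj(s,[.5649,-.1296,.1]).round().astype(int); g=s["frame"][q[1]-40:q[1]+40,q[0]-40:q[0]+40]
cv2.imwrite(f"pics/chk{sys.argv[1]}.png",cv2.resize(np.hstack([f,g]),(800,400),interpolation=cv2.INTER_CUBIC))
for k in("knob_mark","tab_mark"):
    r=[]
    for n,cc in(("top",c),("scene",s)):
        m=finder.mark_of(k,n)
        if m:
            P=np.array(m[0]["centre"])*[640,480]; X=atz(cc,P,.085); print(k,n,P.round(1),X.round(4),np.degrees(np.arctan2(X[1]+.1296,X[0]-.5649)).round(1),m[0]["confidence"])
E
python3 chk.py 1; python3 go.py .5 .1 .2 38
```

```text
[400 255]
knob_mark top [390.1 268.7] [ 0.5395 -0.1103  0.085 ] 142.8 0.8
knob_mark scene [255.1 244.4] [ 0.5446 -0.1026  0.085 ] 126.9 0.8
tab_mark top [391.6 267.4] [ 0.5418 -0.1132  0.085 ] 144.6 0.48
tab_mark scene [417.7 252. ] [0.6708 0.1879 0.085 ] 71.6 0.47
t 6.6 pos [0.4498 0.1484 0.2327] yaw 23.7 j7 -94.1 shift [26.6 64.4 32.7] turn -14.3 F [0.3 0.4 0.4] w 0.0921
```

View pics/chk1.png

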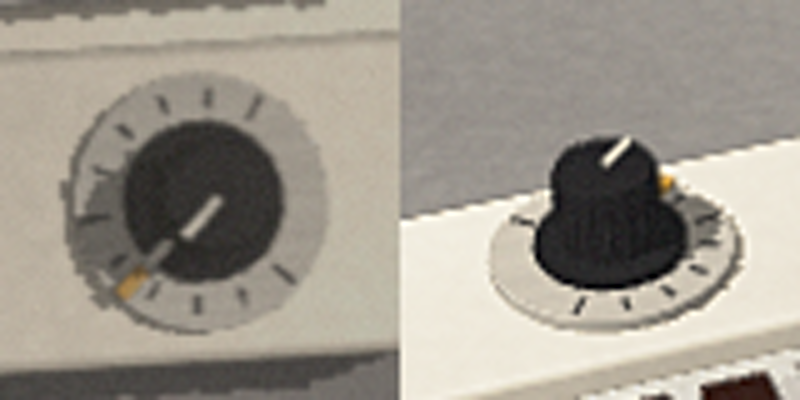

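The top crop shows the skirt line at about (158,253) pointing straight at the tab at about (131,285), both roughly 40° from the knob's centre at (203,200), so the knob is set. Next is the dial.

```bash
python3 go.py .5383 .0248 .165 36
```

```text
t 6.6 pos [0.4498 0.1484 0.2327] yaw 23.7 j7 -94.1 shift [ 31.5 148.7  67.7] turn -12.3 F [0.3 0.4 0.4] w 0.0921
```

Call:
play_rows(
  commands="8 37 10 -4 -1;16 74 20 -8 -1;24 111 30 -12 -1;31 149 50 -12 -1;31 149 67 -12 -1",
)

```text
t: 7.02
position: [0.5418, 0.016, 0.1651]
tool_rot: [0.953, 0.302, 0.001, 0.002]
force: [-0.0, -1.1, -0.4]
grip_width: 0.092
grasp_force: 0.0
```

Call:
play_rows(
  commands="0 0 0 0 -1;0 0 0 0 -1;0 0 0 0 -1;0 0 0 0 -1;0 0 0 0 -1",
  newtons=45,
)

```text
t: 7.43
position: [0.5382, 0.0265, 0.1669]
tool_rot: [0.951, 0.308, 0.001, 0.0]
force: [0.9, -0.0, -0.3]
grip_width: 0.092
grasp_force: 0.0
```

```bash
python3 go.py .5383 .0248 .108 36;python3 - <<'E'
from h import *
im=[]
for n in("top","scene"):
    c=capture(n); p=proj(c,[.545,.03,.12]).astype(int); im.append(c["frame"][p[1]-60:p[1]+60,p[0]-60:p[0]+60])
cv2.imwrite("pics/d.png",cv2.resize(np.hstack(im),(800,400)))
E
```

```text
t 7.43 pos [0.5382 0.0265 0.1669] yaw 35.9 j7 -66.5 shift [-1.   1.3 58.9] turn -0.1 F [ 0.9 -0.  -0.3] w 0.092
```

View pics/d.png

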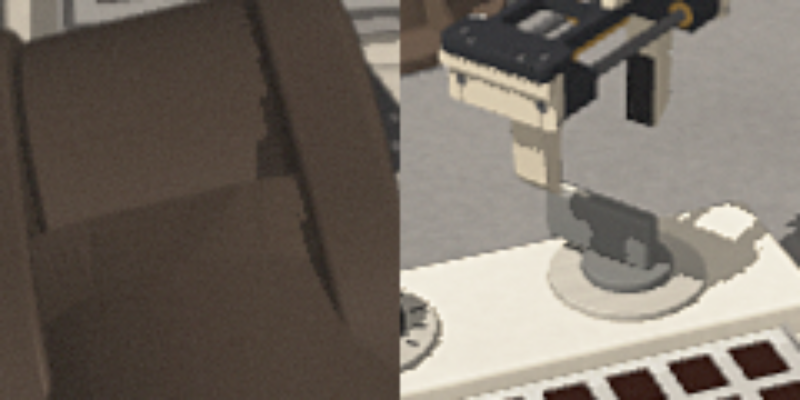

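The scene half shows the fingers straddling the wing (wing at about (605,225)) near its long end, clear of it. I'll descend and close.

Call:
play_rows(
  commands="-1 1 20 0 -1;-1 1 40 0 -1;-1 1 59 0 -1;-1 1 59 0 -1;-1 1 59 0 1",
)

```text
t: 7.95
position: [0.5372, 0.0244, 0.1066]
tool_rot: [0.952, 0.308, -0.001, -0.0]
force: [0.4, 0.1, 0.5]
grip_width: 0.0884
grasp_force: 0.0
```

Call:
play_rows(
  commands="0 0 0 0 1;0 0 0 0 1;0 0 0 0 1;0 0 0 0 1;0 0 0 0 1",
)

```text
t: 8.37
position: [0.538, 0.0242, 0.1073]
tool_rot: [0.952, 0.307, 0.0, 0.0]
force: [-0.6, 0.4, 1.2]
grip_width: 0.0563
grasp_force: 0.0
```

Call:
play_rows(
  commands="0 0 0 0 1;0 0 0 0 1;0 0 0 0 1;0 0 0 0 1;0 0 0 0 1",
)

```text
t: 8.78
position: [0.5377, 0.0242, 0.1067]
tool_rot: [0.952, 0.307, -0.0, -0.0]
force: [0.2, 1.0, 0.4]
grip_width: 0.0229
grasp_force: 0.0
```

```bash
python3 go.py .5383 .0248 .108 36
```

```text
t 8.78 pos [0.5377 0.0242 0.1067] yaw 35.8 j7 -67.3 shift [ 0.9 -0.2 -1.3] turn -0.2 F [0.2 1.  0.4] w 0.0229
```

Call:
play_rows(
  commands="0 0 0 0 1;0 0 0 0 1;0 0 0 0 1;0 0 0 0 1;0 0 0 0 1",
)

```text
t: 9.2
position: [0.5371, 0.0249, 0.1067]
tool_rot: [0.951, 0.308, -0.0, -0.0]
force: [-3.0, 3.5, 2.3]
grip_width: 0.0139
grasp_force: 44.9
```

```bash
python3 go.py .5383 .0248 .108 36
python3 - <<'E'
# arc about axis at distance r along +tool x (tool x points from grip to axis)
import numpy as np
from h import manip
o=manip.get_obs(); print(o["torque"].round(2),o["grasp_force"])
A=np.array([.5585,.0395]); d=A-o["position"][:2]; r=np.hypot(*d)*1000; print("r",r,"dir",np.degrees(np.arctan2(d[1],d[0])))
for a in range(5,75,5):
    t=np.radians(a); print(a,"x",round(r*(1-np.cos(t)),1),"y",round(-r*np.sin(t),1))
E
```

```text
t 9.2 pos [0.5371 0.0249 0.1067] yaw 35.9 j7 -67.3 shift [ 0.9  0.8 -1.3] turn -0.1 F [-3.   3.5  2.3] w 0.0139
[0.84 0.78 0.24] 44.92596924304962
r 25.89938148874455 dir 34.18930216803304
5 x 0.1 y -2.3
10 x 0.4 y -4.5
15 x 0.9 y -6.7
20 x 1.6 y -8.9
25 x 2.4 y -10.9
30 x 3.5 y -12.9
35 x 4.7 y -14.9
40 x 6.1 y -16.6
45 x 7.6 y -18.3
50 x 9.3 y -19.8
55 x 11.0 y -21.2
60 x 12.9 y -22.4
65 x 15.0 y -23.5
70 x 17.0 y -24.3
```

Call:
play_rows(
  commands="0 -2.3 0 5 1;0.4 -4.5 0 10 1;0.9 -6.7 0 15 1;1.6 -8.9 0 20 1;2.4 -10.9 0 25 1",
)

```text
t: 9.62
position: [0.5325, 0.0352, 0.1067]
tool_rot: [0.996, 0.092, -0.001, -0.0]
force: [-3.5, 3.7, 2.4]
grip_width: 0.014
grasp_force: 44.9
```

```bash
python3 go.py .5383 .0248 .108 36
```

```text
t 9.62 pos [0.5325 0.0352 0.1067] yaw 10.6 j7 -89.8 shift [ 3.8 11.3 -1.3] turn -25.4 F [-3.5  3.7  2.4] w 0.014
```

Width holds at the wing's 14 mm and the forces are small, so I continue along the arc.

Call:
play_rows(
  commands="0 -2.3 0 5 1;0.4 -4.5 0 10 1;0.9 -6.7 0 15 1;1.6 -8.9 0 20 1;2.4 -10.9 0 25 1",
)

```text
t: 10.03
position: [0.5328, 0.0463, 0.1067]
tool_rot: [0.992, -0.125, -0.001, -0.0]
force: [-4.3, 3.5, 3.9]
grip_width: 0.0138
grasp_force: 44.9
```

Call:
play_rows(
  commands="0 -2.3 0 5 1;0.4 -4.5 0 10 1;0.9 -6.7 0 15 1;1.6 -8.9 0 20 1;1.6 -8.9 0 20 1",
)

```text
t: 10.45
position: [0.5364, 0.0546, 0.1067]
tool_rot: [0.955, -0.296, -0.001, 0.0]
force: [-5.9, 3.3, 5.7]
grip_width: 0.0137
grasp_force: 44.9
```

Call:
play_rows(
  commands="0 0 0 0 1;0 0 0 0 1;0 0 0 0 1;0 0 0 0 1;0 0 0 0 1",
)

```text
t: 10.87
position: [0.5363, 0.0545, 0.1067]
tool_rot: [0.956, -0.294, -0.001, 0.0]
force: [-5.1, 4.0, 5.0]
grip_width: 0.0137
grasp_force: 44.9
```

```bash
python3 go.py .5383 .0248 .108 36; python3 chk.py 2
python3 - <<'E'
from h import *
im=[]
for n in("scene","top"):
    c=capture(n); p=proj(c,[.555,-.04,.1]).astype(int); im.append(c["frame"][p[1]-80:p[1]+80,p[0]-80:p[0]+80])
    for q in("dial_tip","dial_grip"):
        m=finder.mark_of(q,n)
        for k in m[:1]: print(q,n,atz(c,np.array(k["centre"])*[640,480],.112).round(4),k["confidence"])
cv2.imwrite("pics/e.png",cv2.resize(np.hstack(im),(800,400)))
E
```

```text
t 10.87 pos [0.5363 0.0545 0.1067] yaw -34.1 j7 -129.2 shift [18.3 23.5 -1.3] turn -70.1 F [-5.1  4.   5. ] w 0.0137
[400 255]
knob_mark top [387.1 268.2] [ 0.5406 -0.1048  0.085 ] 134.5 0.58
knob_mark scene [255.5 244.8] [ 0.5462 -0.1022  0.085 ] 124.4 0.76
tab_mark top [390.  271.2] [ 0.5349 -0.1101  0.085 ] 146.9 0.53
dial_tip scene [0.5095 0.0717 0.112 ] 0.6
dial_grip scene [0.5743 0.0432 0.112 ] 0.69
dial_grip top [ 0.5637 -0.1367  0.112 ] 0.23
```

View pics/e.png

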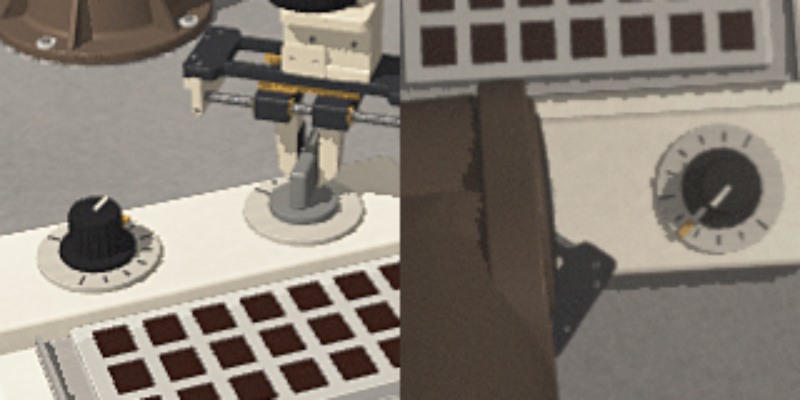

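The scene half shows the wing held between the fingers pointing forward-left at about (305,180); the top half shows the knob's line still on the tab at about (690,228). Let it settle, then hand in.

Call:
play_rows(
  commands="0 0 0 0 1;0 0 0 0 1;0 0 0 0 1;0 0 0 0 1;0 0 0 0 1",
)

```text
t: 11.88
position: [0.5363, 0.0545, 0.1067]
tool_rot: [0.956, -0.294, -0.001, 0.0]
force: [-5.9, 4.0, 5.8]
grip_width: 0.0138
grasp_force: 44.9
```

```bash
python3 go.py .5383 .0248 .108 36; python3 -c "
from cell import ticket
print(ticket.sign_off())"
```

```text
t 11.88 pos [0.5363 0.0545 0.1067] yaw -34.1 j7 -129.2 shift [18.3 23.4 -1.4] turn -70.1 F [-5.9  4.   5.8] w 0.0138
the job is handed in; nothing more can be done
None
```

The job is handed in at about 12 s: the knob's line is on the brass tab in the last picture, and the fingers hold the dial at about 1.2 rad, its third click, estimated from the gripper's 70° turn; no verdict was returned.

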